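# Shut and bolt the document chest

## Task

Push the lid of the wooden document chest fully shut and bolt it: keep the spring safety catch beside the bolt pressed down with one fingertip while the other fingertip pushes the bolt's upright handle all the way home, through the keeper on the front rail, then let the catch spring up again behind the bolt's arm. Nothing needs gripping: do not raise the lid any further, and leave the bottle, the mug, the tin and the book standing where they are.

Things in the scene. Friction and masses are not known exactly. Their poses are not given: they have to be found in the camera images.
- chest: Heavy oak document chest, fixed, 280 x 360 x 112 mm (x, y, z). Origin: centre of its underside, on the desk. z is up; x points from the front rail (on the robot's side) to the hinges at the back. Its top is flat at z = 112 mm with the lid shut: fixed rail x = -140 to -99 mm, then the lid x = -98 to 124 mm, full width, hinged along x = 125, z = 112 mm.
- lid (a joint): Hinge angle of the lid in rad: 0 = shut flat, growing as it opens. It starts ajar by 0.10 to 0.35. The hinge is stiff, so the lid stays where it is left; about 3 N down near its front edge pushes it shut.
- lid_spot (a point): A bare place on the lid's upper face to push on; it moves with the lid. With the lid shut it is at chest x = -70, y = -110, z = 112 mm: 28 mm from the lid's front edge, well to the side of the bolt.
- bolt (a joint): Travel of the bolt in m along the lid towards the front rail (chest -x): 0 = drawn back, 0.036 = home. It starts at 0 to 0.001 and slides with about 2 N of friction while the catch is down; with the catch up it cannot leave either end by more than 1.5 mm. Nothing springs it back.
- bolt_handle (a point): Top centre of the bolt's upright handle, a round steel stub 18 mm across, 9 to 35 mm above the lid. Under it the bolt, a flat bar 16 mm wide along x, its top 9 mm above the lid. Drawn, lid shut: chest x = -12, y = -20, z = 147 mm; home is 36 mm on in -x. Push on its +x side, where 29 mm of the bar are bare, up to a guide 13 mm high. A 14 mm high arm 10 to 18 mm ahead reaches to the catch.
- catch (a joint): How far the safety catch is pressed down, in m: 0 = up, 0.007 = fully down. It takes 3 N at first and 7.2 N fully down, and springs up when let go. The bolt is free when it is more than 0.004 down; when up, its rib blocks the bolt's arm at either end of the travel.
- catch_pad (a point): Centre of the top of the catch's pad, a flat ribbed steel bar parallel to the bolt, 68 mm long (x), 27 mm wide (y), its top 20 mm above the lid when up, 13 mm when fully down, in a frame 11 mm high. Lid shut, catch up: chest x = -12, y = 21.5, z = 132 mm, i.e. 41.5 mm to the +y side of the drawn handle. A pressing fingertip can slide along it.
- bottle: Green glass water bottle, 66 mm in diameter, 210 mm high, standing loose beside the chest; origin at the centre of its foot.
- mug: White mug, 84 mm in diameter, 95 mm high, loose; origin at the centre of its foot.
- tin: Round dark steel tin with a lid, 94 mm in diameter, 38 mm high, loose; origin at the centre of its underside.
- book: Closed blue clothbound book, 150 x 215 x 34 mm, lying loose; origin at the centre of its underside.
- keeper (a point): Top centre of the keeper on the front rail, a steel bridge 20 mm long (x), 28 mm wide, 15 mm high, that takes the bolt's end: chest x = -122, y = -20, z = 127 mm.

How it is judged:
On the way, in this order (a step that is already met when the one before it is completed fails the run):
1. the lid is pushed shut (value of joint lid below 0.015 rad), for 0.1 s.
2. the bolt is under way while the catch is held down (value of joint catch above 0.003 m and value of joint bolt between 0.006 and 0.031 m), for 0.05 s.
3. the bolt is home (value of joint bolt above 0.0325 m), for 0.1 s.
At the end, for the whole second after the job is handed in: The lid is shut (within 0.015 rad), the bolt is home in the keeper (within 3.5 mm of its full 36 mm) and the catch is up again behind it (within 1.5 mm) (value of joint lid below 0.015 rad and value of joint bolt above 0.0325 m and value of joint catch below 0.0015 m); the robot touches nothing.
It fails at once if the lid is raised further than it stood (value of joint lid above 0.42 rad).
It fails at once if the bottle is moved or picked up (20 mm) (distance of bottle from where it was at the start of the episode above 0.02 m).
It fails at once if the mug is moved or picked up (20 mm) (distance of mug from where it was at the start of the episode above 0.02 m).
It fails at once if the tin is moved or picked up (20 mm) (distance of tin from where it was at the start of the episode above 0.02 m).
It fails at once if the book is moved or picked up (20 mm) (distance of book from where it was at the start of the episode above 0.02 m).
It also fails if it takes over 40 s, if anything falls off the work surface, if the arm or the gripper's body presses on something with over 40 N, if the wrist force passes 120 N, or if a joint passes its speed limit or range.

## Robot

A 6-joint arm with a two-finger parallel gripper is mounted at the origin on the work surface. World frame = base frame: x ahead of the robot, y to its left, z up, the work surface at z = 0. Lengths are in m, angles in rad, forces in N, time in s.
With the tool pointing down it reaches from about 0.3 to 0.775 m from the base axis. Payload 14.6 kg.
Tool frame: the origin (TCP) lies at the very end of the fingers, on their centre line; the grasp point (between the pads) lies 19 mm behind it; x points along the fingers, z is the direction in which the jaws open and shut, and the axes are right-handed (so a half turn about x gives the same grasp; the last joint's range is limited). The gripper opens to 94 mm and grips with 3 to 60 N. Pads are 16 mm wide; open, the fingers measure 119 mm over their backs; the gripper's body (75 mm by 177 mm) begins 78 mm behind the grasp point.
Start: joints at [1.093, 0.3, 1.521, -0, 1.321, -0.067], TCP at [0.22, 0.504, 0.205] pointing down, gripper open.
Joint ranges: [-3.03, 3.03], [-0.79, 2.21], [0.23, 2.52], [-1.04, 4.18], [0, 3.07], [-2.55, 2.55]. Speed limits (rad/s): [2.22, 2.22, 2.57, 3.14, 3.14, 3.14].

## Interface

Orientations are given as [roll, pitch, yaw] about the fixed x, y, z axes, in that order (R = Rz(yaw) Ry(pitch) Rx(roll)).
In Python, from station import ctrl gives the robot as it stands. The module is installed in compiled form; this text tells all that it offers.
- The arm moves only by the tool servo_tool, never from a script. Its argument "motion" is one flat list of numbers, 4 for each row, row after row: the shift along the tool's x, y, z in mm, then the turn about the tool's x in degrees. In form: [dx, dy, dz, roll, dx, dy, dz, roll, ...]. A call has 1 to 20 rows; each row is the pose to reach, as a shift and turn from the pose commanded when the call began, along the tool's axes at that moment; what a row does not reach only later rows make up. A row lasts 1/8 s, in which the tool goes at most 62.5 mm and 10.7 degrees, less where a joint would pass 70% of its speed; a pose out of reach is approached as far as the arm can. A call with a gripper value outside its range is refused whole. "gripper" is the opening, from 0 (shut) to 1 (fully open), set as the call begins (left out, the last holds). The fingers move at their own pace and stop on an object; "force" is the grip in N (left out, the last holds). Time passes only in rows, so rows that repeat a pose let the fingers close. It gives the time, the measured TCP pose, the force and the opening at its end, in the units of the state.
- ctrl.get_obs(): the state, without advancing time (a new reading comes with each control period).
- ctrl.camera(name): name is "side" or "top" or "wrist"; returns a dict with "color" (480x640x3 uint8, red, green, blue), "z_map" (480x640 float32, m along the optical axis (not along the pixel's ray), 0 where there is no reading), "fx", "fy", "cx", "cy" (pixels), "rvec" (rotation vector, rad) and "tvec" (3), from world to camera coordinates, as OpenCV has them. Camera axes: x right, y down, z forward; pixel columns grow to the right and rows downward; lengths in m; the calibration is good to about 2 mm. The wrist camera is an equidistant fisheye: a pixel r from the principal point sees the ray r / f radians off the axis. A picture is of the moment at which its call begins.
- ctrl.hand_in(): hands the job in, once; it reports no verdict.
The state is a dict: "time_s": time; "qpos": joint angles; "joint_vel": joint speeds; "tau": joint torques, N m; "ee_pos": TCP position; "eef_rot": TCP orientation; "force": force on the tool from outside, world axes, zero at the start; "moment": the same for the moment, N m; "grip_width": finger opening in m.
Only numpy, scipy, OpenCV 4.12 (cv2) and the standard library are available. Lean on these libraries where they do the work, as an engineer would, in place of code of your own. Each camera call takes 0.05 s, during which the arm holds its last target.

## Working session

There is one attempt and no reset: what is moved stays moved. The work goes in short steps, Python scripts to look and compute and a tool call to move; the robot and the scene stay as the last step left them, time stands still between calls to the robot, and variables do not carry over. Pictures are saved under pics/ and viewed, and the job is handed in when it is done.

Besides the shell and the picture viewer there is one more tool, called after "Emit:" as name(argument=value, ...) on one line, values as JSON. servo_tool: Moves the arm, as the interface text tells. Its arguments: {"type":"object","properties":{"motion":{"type":"array","items":{"type":"number"}},"gripper":{"type":"number"},"force":{"type":"number"}},"required":["motion"]}

```bash
mkdir -p pics; cat > h.py <<'E'
import numpy as np, cv2
from station import ctrl
def grab(n,tag):
    c=ctrl.camera(n); cv2.imwrite(f'pics/{n}_{tag}.png',c['color'][:,:,::-1]); np.savez(f'pics/{n}_{tag}.npz',**c); return c
def pts(c):
    v,u=np.mgrid[:480,:640]; z=c['z_map']
    p=np.stack([(u-c['cx'])/c['fx']*z,(v-c['cy'])/c['fy']*z,z],-1)
    R,_=cv2.Rodrigues(np.array(c['rvec'],float)); return (p-np.array(c['tvec']).ravel())@R
E
python3 - <<'E'
from h import *
for n in ['top','side']: 
    c=grab(n,'0'); print(c['fx'],c['cx'],c['cy'],c['rvec'],c['tvec'])
print(ctrl.get_obs())
E
```

```text
443.1995036214244 319.53059850096975 232.0280409526849 [ 2.18961642 -2.1457112   0.12171858] [-0.04382419  0.51447203  1.14512538]
604.9244788028018 319.4312704918245 239.85554615736817 [ 2.19252847 -0.80208161  0.34518703] [-0.40735711  0.29163974  1.12153228]
{'time_s': 0.1, 'qpos': array([ 1.09337153e+00,  3.00432254e-01,  1.52147676e+00, -1.29980678e-05,
        1.32068285e+00, -6.66312137e-02]), 'joint_vel': array([ 0.00113853, -0.00063543, -0.00338997,  0.00034641,  0.00188896,
        0.00030618]), 'tau': array([-1.75028534e-03, -5.32655454e+01, -3.53275430e+01,  7.08151306e-02,
        2.35723250e-02, -3.96728069e-05]), 'ee_pos': array([0.21955824, 0.50404219, 0.20495176]), 'eef_rot': array([ 3.08756111,  1.56979704, -2.03561823]), 'force': array([ 0.23949357, -1.28737042, -0.31952601]), 'moment': array([-0.02753697, -0.02822422, -0.00814371]), 'grip_width': 0.09432073082481207}
```

View pics/top_0.png

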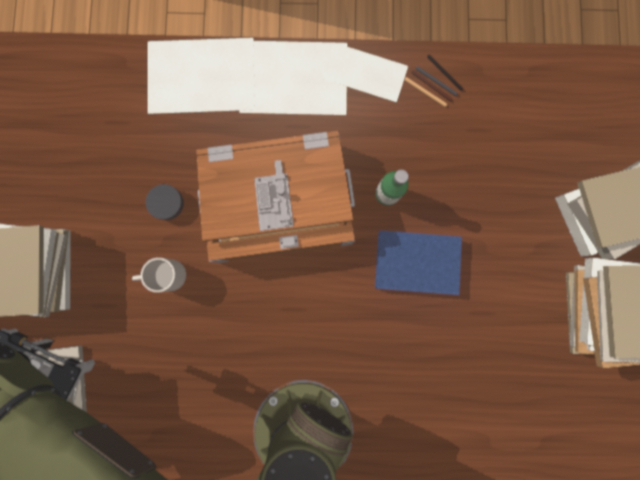

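View pics/side_0.png

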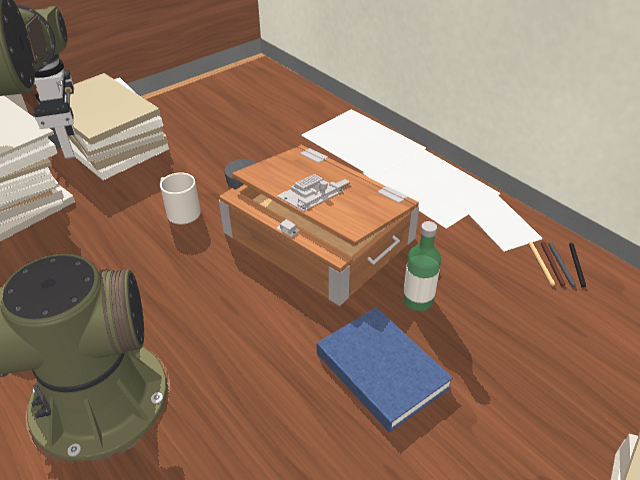

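The top view shows the chest around (275,195), the keeper at (289,242) and the bolt and catch around (272,200). The bottle is at (395,187), the book at (420,263), the mug at (163,275) and the tin at (164,202). The side view shows the lid ajar. Next I measure the chest's position and angle.

```bash
python3 - <<'E'
from h import *
for n in ['top','side']:
    c=dict(np.load(f'pics/{n}_0.npz')); im=c['color'][:,:,::-1]
    (x0,y0,w,h)=(180,120,190,150) if n=='top' else (210,140,220,165)
    k=800/w if h*800/w<600 else 600/h
    k=int(k); cv2.imwrite(f'pics/{n}_0z.png',cv2.resize(im[y0:y0+h,x0:x0+w],None,fx=k,fy=k,interpolation=cv2.INTER_CUBIC)); print(n,k)
    P=pts(c); 
    for nm,uv in {'top':{'lid':(235,180),'lid2':(320,200),'rail':(230,252),'rail2':(330,238),'keeper':(289,242),'desk':(300,320),'book':(420,263)},'side':{'keeper':(288,226),'lid':(270,170),'lid2':(380,210)}}[n].items():
        print(nm,P[uv[1],uv[0]].round(4))
E
```

```text
top 4
lid [0.6283 0.1764 0.1278]
lid2 [ 0.58   -0.0326  0.1441]
rail [0.4525 0.1841 0.1136]
rail2 [ 0.4918 -0.0591  0.1133]
keeper [0.4785 0.0399 0.1305]
desk [0.2826 0.0136 0.0006]
book [ 0.4384 -0.2972  0.0367]
side 3
keeper [0.4777 0.0378 0.1258]
lid [0.5576 0.2081 0.1408]
lid2 [ 0.6575 -0.0559  0.1323]
```

View pics/top_0z.png

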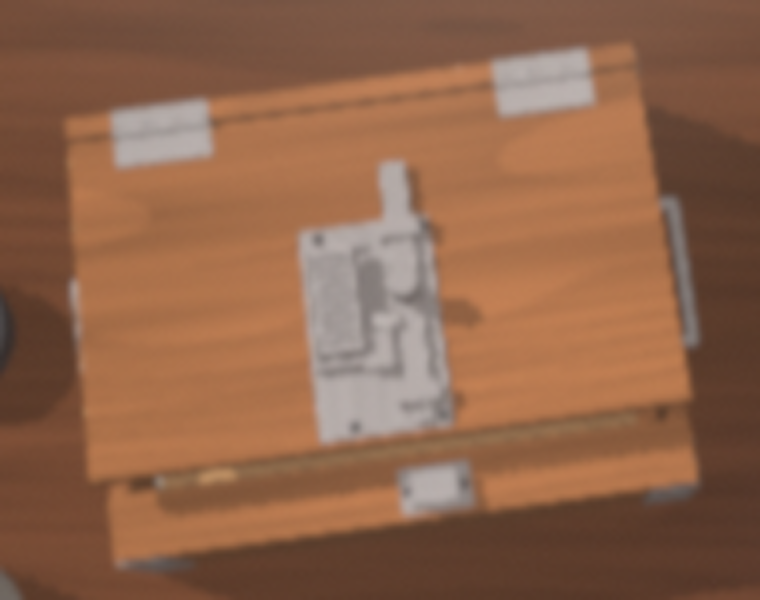

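View pics/side_0z.png

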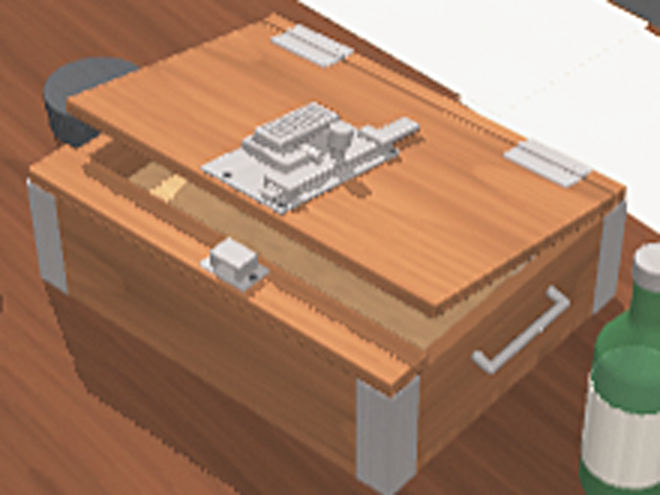

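```bash
python3 - <<'E'
from h import *
c=dict(np.load('pics/top_0.npz')); P=pts(c)
# height map points in chest area: lid plane fit
v,u=np.mgrid[:480,:640]
m=(u>205)&(u<345)&(v>145)&(v<225)&(P[...,2]>.1)
Q=P[m]
for _ in range(8):
    A=np.c_[Q[:,:2],np.ones(len(Q))]; s=np.linalg.lstsq(A,Q[:,2],rcond=None)[0]
    r=P[m]@np.r_[-s[:2],1]-s[2]; Q=P[m][abs(r)<.003]
print('plane',s,len(Q),'tilt',np.arctan(np.hypot(*s[:2])),'yaw of downhill',np.degrees(np.arctan2(-s[1],-s[0])))
# whole chest top footprint
m=(u>180)&(u<370)&(v>120)&(v<270)&(P[...,2]>.09)
rect=cv2.minAreaRect(P[m][:,:2].astype(np.float32)); print(rect); print(cv2.boxPoints(rect))
# rail
mr=(u>180)&(u<370)&(v>225)&(v<270)&(abs(P[...,2]-.1125)<.003)
rr=cv2.minAreaRect(P[mr][:,:2].astype(np.float32)); print('rail',rr,cv2.boxPoints(rr))
# things above lid
n=np.r_[-s[:2],1]/np.linalg.norm(np.r_[s[:2],1]); d=(P@np.r_[-s[:2],1]-s[2])*n[2]
m2=(u>245)&(u<300)&(v>155)&(v<232)&(d>.026)
print('handle',m2.sum(),np.median(P[m2],0),P[m2].max(0),d[m2].max())
E
```

```text
plane [-0.27047756 -0.04300777  0.30501973] 3423 tilt 0.2673204578438122 yaw of downhill 9.034781603650817
((0.5562899708747864, 0.07426804304122925), (0.36389654874801636, 0.36194849014282227), 9.093422889709473)
[[ 0.34802642  0.22421181]
 [ 0.40523043 -0.13318767]
 [ 0.76455355 -0.07567573]
 [ 0.70734954  0.28172374]]
rail ((0.4791041314601898, 0.06279686093330383), (0.04130769520998001, 0.3599834740161896), 9.09072208404541) [[ 0.43027136  0.23726453]
 [ 0.48714808 -0.11819734]
 [ 0.52793694 -0.11167081]
 [ 0.4710602   0.24379107]]
handle 59 [0.59227891 0.05888798 0.17275532] [0.60439177 0.06871447 1.19412836] 0.9576892438606405
```

The chest yaw is 9.1°. The rail fit gives 360.0 x 41.3 mm, against 360 x 41 stated, which agrees. Next I check the keeper by ray casting, locate the bottle, and work out the moves.

```bash
cat >> h.py <<'E'
YAW=np.radians(9.09); O=np.array([0.5971,0.0817,0])
from scipy.spatial.transform import Rotation as Rn
C=Rn.from_euler('z',YAW).as_matrix()
def w(x,y,z): return O+C@(np.array([x,y,z])/1000)
def ch(p): return (C.T@(np.asarray(p)-O))*1000
def ray(c,u,v,z):
    R,_=cv2.Rodrigues(np.array(c['rvec'],float)); t=np.array(c['tvec']).ravel()
    d=R.T@np.array([(u-c['cx'])/c['fx'],(v-c['cy'])/c['fy'],1]); o=-R.T@t
    return o+d*(z-o[2])/d[2]
def proj(c,p): return cv2.projectPoints(np.array([p]),c['rvec'],c['tvec'],np.array([[c['fx'],0,c['cx']],[0,c['fy'],c['cy']],[0,0,1]]),None)[0].ravel()
def st():
    o=ctrl.get_obs(); R=Rn.from_euler('xyz',o['eef_rot']).as_matrix(); Rc=C.T@R
    print('t',round(o['time_s'],2),'chest',ch(o['ee_pos']).round(1),'F chest',(C.T@o['force']).round(1),'grip',round(o['grip_width'],4))
    print('axes in chest x,y,z:\n',Rc.round(3)); return o,Rc
E
python3 - <<'E'
from h import *
o,Rc=st()
for n,uv in [('top',(289.25,241.75)),('side',(288,223.3))]:
    c=dict(np.load(f'pics/{n}_0.npz')); p=ray(c,*uv,.127); print(n,'keeper',p.round(4),ch(p).round(1))
    if n=='top':
        P=pts(c); u=np.array(c['color'],int); m=(u[...,1]>u[...,0]+20); v,uu=np.mgrid[:480,:640]; m&=(uu>360)&(uu<420)&(v>160)&(v<215)
        print('bottle cap',ch(ray(c,401,177,.21)).round(),'green',m.sum())
    else: print('bottle cap',ch(ray(c,429,229,.21)).round())
# roll to align tool z with chest +-y
z=Rc[:,2]; 
for s in (1,-1):
    # angle about tool x
    t=np.array([0,s,0]); y=Rc[:,1]; print('roll',s,np.degrees(np.arctan2(-(t@y),t@z)))
for h in [(-70,95,230),(-70,95,172)]:
    print(h,(Rc.T@(np.array(h)-ch(o['ee_pos']))).round(1))
E
```

```text
t 0.1 chest [-306.1  476.7  205. ] F chest [ 0.  -1.3 -0.3] grip 0.0943
axes in chest x,y,z:
 [[-0.001 -0.842  0.539]
 [-0.001  0.539  0.842]
 [-1.     0.    -0.001]]
top keeper [0.4794 0.0396 0.127 ] [-122.9  -23.   127. ]
bottle cap [ -20. -297.  210.] green 368
side keeper [0.4822 0.0436 0.127 ] [-119.4  -19.5  127. ]
bottle cap [ -26. -303.  210.]
roll 1 -32.62656740237387
roll -1 147.37343259762613
(-70, 95, 230) [ -24.9 -404.6 -194.2]
(-70, 95, 172) [  33.1 -404.6 -194.1]
```

Emit:
servo_tool(motion=[-10,-40,-19,-3,-25,-81,-39,-6,-25,-121,-58,-10,-25,-162,-78,-13,-25,-202,-97,-16,-25,-243,-116,-20,-25,-283,-136,-23,-25,-324,-155,-26,-25,-364,-175,-30,-25,-405,-194,-32.6,-25,-405,-194,-32.6], gripper=0.31)

```text
time_s: 1.48
ee_pos: [0.5145, 0.1626, 0.2298]
eef_rot: [1.842, 1.57, -2.715]
force: [-0.8, 0.8, 0.3]
grip_width: 0.029
```

```bash
python3 - <<'E'
from h import *
st()
for n in ['top','side','wrist']: c=grab(n,'1')
E
```

```text
t 1.48 chest [-68.7  92.9 229.8] F chest [-0.7  0.9  0.3] grip 0.029
axes in chest x,y,z:
 [[-0.001 -1.     0.003]
 [-0.     0.003  1.   ]
 [-1.     0.001 -0.   ]]
```

View pics/side_1.png

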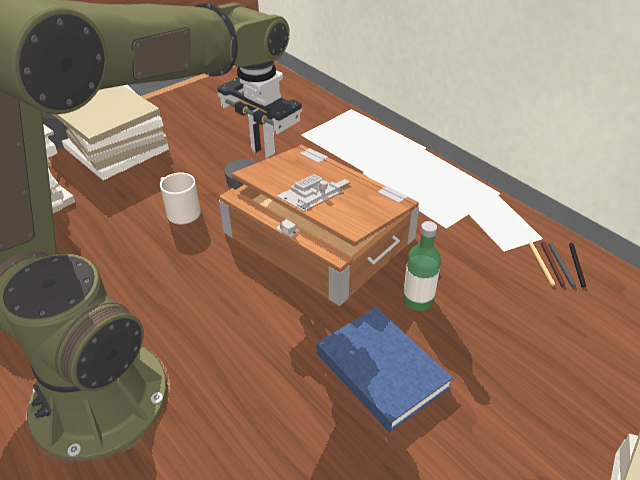

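View pics/wrist_1.png

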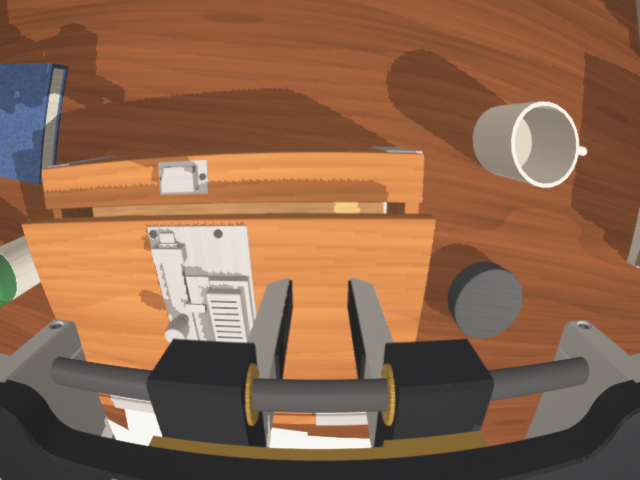

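Side view: fingers over the lid near (262,140). Wrist view: both tips hang clear of the lock plate at (205,290), on bare lid. Pressing down now.

Emit:
servo_tool(motion=[25,0,0,0,50,0,0,0,58,0,0,0,64,0,0,0,70,0,0,0,76,0,0,0,82,0,0,0,88,0,0,0,94,0,0,0,100,0,0,0,105,0,0,0,110,0,0,0,113,0,0,0])

```text
time_s: 3.25
ee_pos: [0.5134, 0.1646, 0.1171]
eef_rot: [1.654, 1.571, -2.9]
force: [-2.8, -1.7, 3.2]
grip_width: 0.0292
```

```bash
python3 - <<'E'
from h import *
st()
E
```

```text
t 3.25 chest [-69.5  95.1 117.1] F chest [-3.1 -1.3  3.2] grip 0.0292
axes in chest x,y,z:
 [[-0.    -1.     0.001]
 [-0.     0.001  1.   ]
 [-1.     0.    -0.   ]]
```

Emit:
servo_tool(motion=[3,0,0,0,5,0,0,0,6,0,0,0,6,0,0,0])

```text
time_s: 3.75
ee_pos: [0.5135, 0.1647, 0.1122]
eef_rot: [-1.624, 1.57, 0.105]
force: [-6.3, -1.5, 11.5]
grip_width: 0.0291
```

Force rose to 11.5 N with the tip held at 112.2 mm, so the lid is shut. Lifting to look again.

Emit:
servo_tool(motion=[-20,0,0,0,-60,0,0,0,-60,0,0,0])

```text
time_s: 4.12
ee_pos: [0.5148, 0.1649, 0.174]
eef_rot: [-1.495, 1.566, 0.234]
force: [0.0, 0.5, 0.1]
grip_width: 0.0287
```

```bash
python3 - <<'E'
from h import *
st()
for n in ['top','side','wrist']:
    c=grab(n,'2'); im=c['color'][:,:,::-1]
    if n=='wrist': continue
    for nm,p in dict(handle=(-12,-20,147),pad=(-12,21.5,132),keeper=(-122,-20,127)).items():
        print(n,nm,proj(c,w(*p)).round(1))
    (x0,y0,ww,h)=(230,140,90,67) if n=='top' else (255,150,110,82)
    k=7 if n=='side' else 8; cv2.imwrite(f'pics/{n}_2z.png',cv2.resize(im[y0:y0+h,x0:x0+ww],None,fx=k,fy=k,interpolation=cv2.INTER_CUBIC))
E
```

```text
t 4.12 chest [-68.2  95.2 174. ] F chest [0.1 0.5 0.1] grip 0.0287
axes in chest x,y,z:
 [[ 0.005 -1.     0.   ]
 [ 0.     0.     1.   ]
 [-1.    -0.005  0.   ]]
top handle [281.4 195.5]
top pad [265. 199.]
top keeper [288.  241.6]
side handle [321.1 192.3]
side pad [307.2 190.3]
side keeper [287.4 224. ]
```

View pics/side_2z.png

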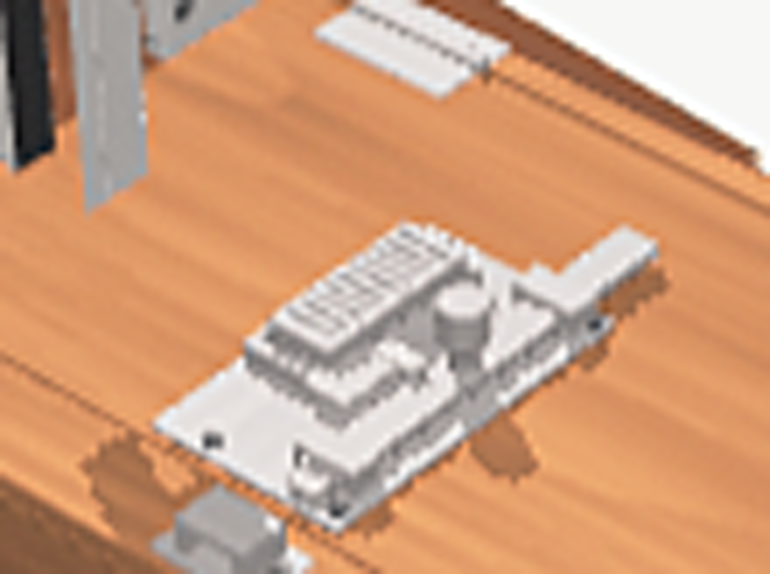

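View pics/top_2z.png

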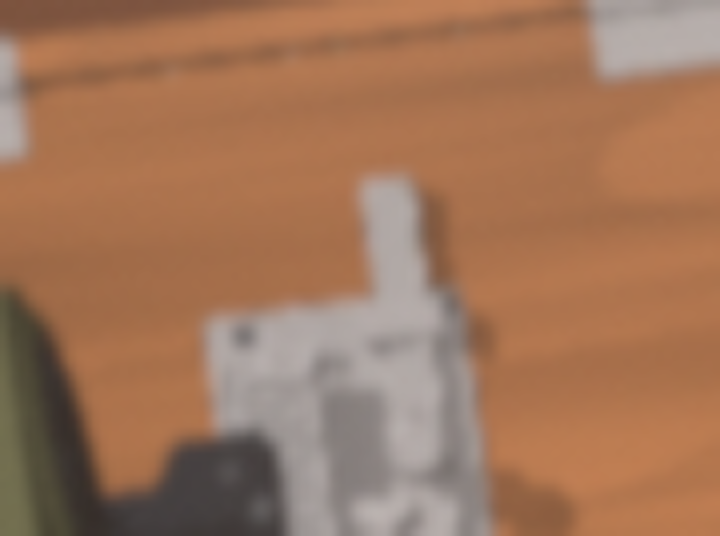

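View pics/wrist_2.png

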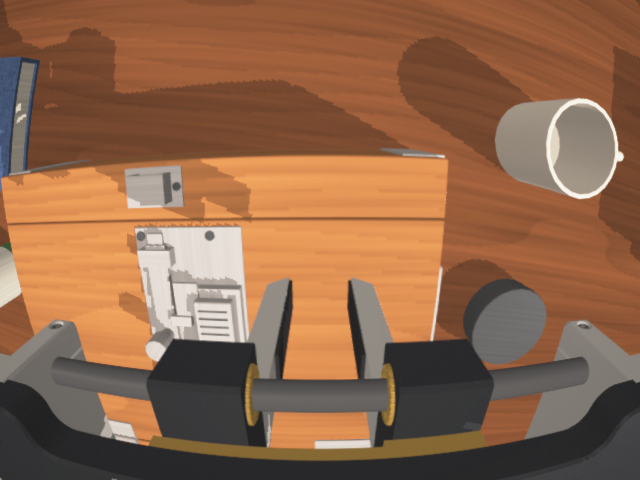

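The lid now sits flush. In the side view the handle is at (321.1,192.6), predicted (321.1,192.3), and the pad at about (308,191), predicted (307,190). The chest pose holds, so I move over the lock: one tip above the pad, the other behind the handle.

Emit:
servo_tool(motion=[0,-16,-19,0,3,-32,-38,0,6,-48,-57,0,9,-64,-76,0,9,-80,-94.5,0,9,-80,-94.5,0,9,-80,-94.5,0])

```text
time_s: 5.15
ee_pos: [0.6067, 0.0843, 0.1616]
eef_rot: [1.414, 1.569, -3.14]
force: [0.3, 0.6, 0.4]
grip_width: 0.0293
```

```bash
python3 - <<'E'
from h import *
st()
for n in ['side','wrist']:
    c=grab(n,'3'); im=c['color'][:,:,::-1]
    if n=='side': cv2.imwrite('pics/side_3z.png',cv2.resize(im[130:232,255:365],None,fx=5,fy=5,interpolation=cv2.INTER_CUBIC))
E
```

```text
t 5.15 chest [  9.9   1.1 161.6] F chest [0.3 0.6 0.4] grip 0.0293
axes in chest x,y,z:
 [[-0.001 -1.     0.   ]
 [ 0.     0.     1.   ]
 [-1.     0.001  0.   ]]
```

View pics/side_3z.png

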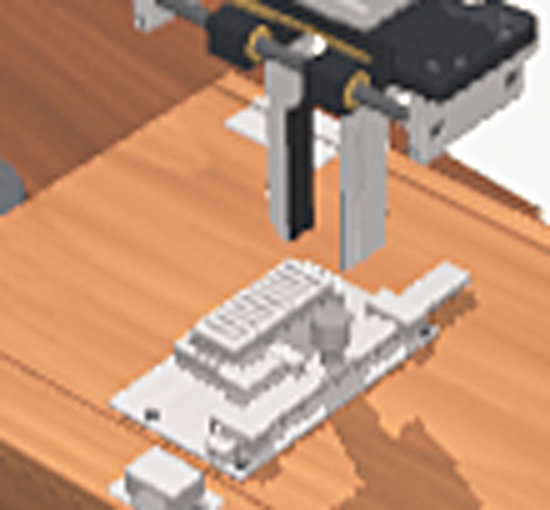

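View pics/wrist_3.png

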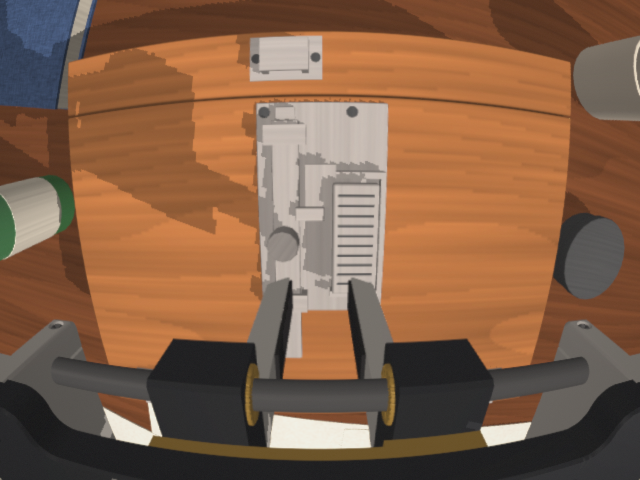

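Wrist view: the left tip lines up behind the handle (283,243) and the right tip with the pad (357,235). Pressing the catch.

Emit:
servo_tool(motion=[10,-3,0,0,20,-3,0,0,26,-3,0,0,29,-3,0,0,32,-3,0,0,34,-3,0,0,36,-3,0,0,36,-3,0,0])

```text
time_s: 6.25
ee_pos: [0.6104, 0.0844, 0.1268]
eef_rot: [-1.491, 1.57, 0.238]
force: [-3.1, -0.2, 5.7]
grip_width: 0.0291
```

```bash
python3 - <<'E'
from h import *
st()
c=grab('side','4'); im=c['color'][:,:,::-1]
cv2.imwrite('pics/side_4z.png',cv2.resize(im[130:232,255:365],None,fx=5,fy=5,interpolation=cv2.INTER_CUBIC))
E
```

```text
t 6.25 chest [ 13.6   0.6 126.8] F chest [-3.1  0.2  5.7] grip 0.0291
axes in chest x,y,z:
 [[ 0.    -1.     0.001]
 [ 0.     0.001  1.   ]
 [-1.    -0.     0.   ]]
```

View pics/side_4z.png

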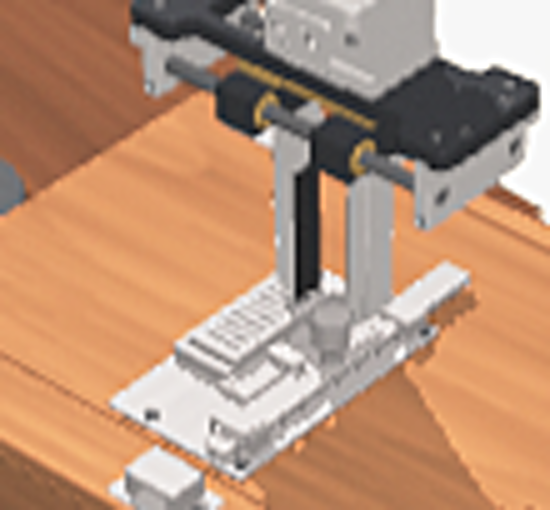

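The left finger is pressing the pad and the right finger is behind the handle. 5.7 N at 126.8 mm means the catch is about 4.5 mm down. I press a little further, then start pushing.

Emit:
servo_tool(motion=[2,0,0,0,2,3,0,0,2,6,0,0,2,9,0,0,2,12,0,0,2,15,0,0,2,18,0,0,2,21,0,0])

```text
time_s: 7.3
ee_pos: [0.5912, 0.0812, 0.1257]
eef_rot: [-1.615, 1.566, 0.114]
force: [6.1, 1.3, 5.4]
grip_width: 0.0289
```

```bash
python3 - <<'E'
from h import *
st()
E
```

```text
t 7.3 chest [ -5.9   0.5 125.7] F chest [6.2 0.3 5.4] grip 0.0289
axes in chest x,y,z:
 [[ 0.005 -1.     0.001]
 [-0.     0.001  1.   ]
 [-1.    -0.005 -0.   ]]
```

The tip is at x = -5.9 mm with about 6 N of push, so the bolt is about 11 mm along. Continuing home.

Emit:
servo_tool(motion=[0.5,4,0,0,0.5,8,0,0,0.5,12,0,0,0.5,16,0,0,0.5,20,0,0,0.5,23,0,0,0.5,25,0,0,0.5,26,0,0,0.5,26,0,0])

```text
time_s: 8.43
ee_pos: [0.5688, 0.0777, 0.1259]
eef_rot: [-1.605, 1.557, 0.124]
force: [32.2, 4.9, -6.1]
grip_width: 0.0292
```

```bash
python3 - <<'E'
from h import *
st()
c=grab('side','5'); im=c['color'][:,:,::-1]
cv2.imwrite('pics/side_5z.png',cv2.resize(im[130:242,255:365],None,fx=5,fy=5,interpolation=cv2.INTER_CUBIC))
E
```

```text
t 8.43 chest [-28.6   0.5 125.9] F chest [32.6 -0.3 -6.1] grip 0.0292
axes in chest x,y,z:
 [[ 0.014 -1.     0.   ]
 [-0.     0.     1.   ]
 [-1.    -0.014 -0.   ]]
```

View pics/side_5z.png

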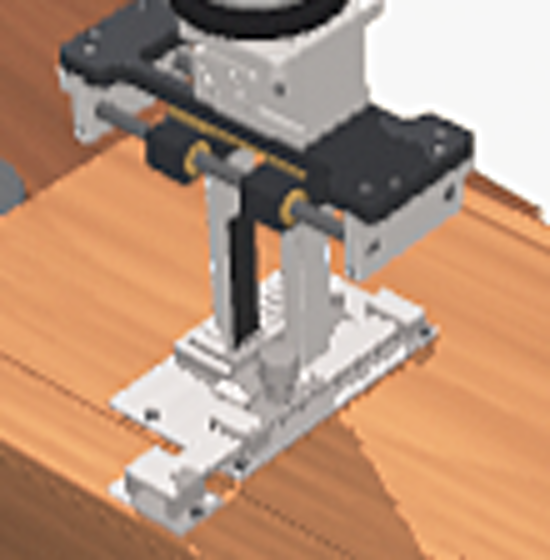

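```bash
python3 - <<'E'
from h import *
c=dict(np.load('pics/side_5.npz'))
for b in (30,32,34,36): p=proj(c,w(-12-b,-20,147)); print(b,p.round(1),((p-[255,130])*5).round())
im=c['color'][:,:,::-1]
cv2.imwrite('pics/side_5y.png',cv2.resize(im[185:235,275:335],None,fx=12,fy=12,interpolation=cv2.INTER_CUBIC))
for b in (32,34,36): print(b,((proj(c,w(-12-b,-20,147))-[275,185])*12+6).round())
E
```

```text
30 [312.1 198.8] [286. 344.]
32 [311.5 199.2] [282. 346.]
34 [310.9 199.6] [279. 348.]
36 [310.3 200.1] [276. 350.]
32 [444. 177.]
34 [437. 182.]
36 [429. 187.]
```

View pics/side_5y.png

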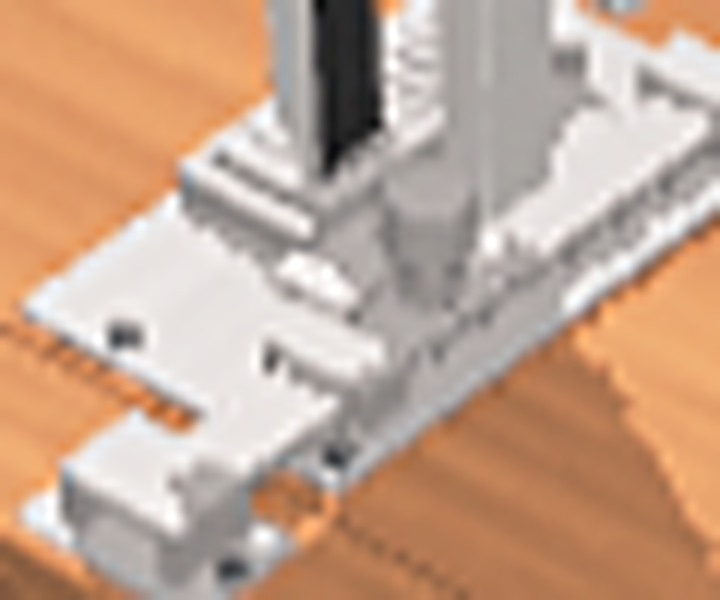

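Handle top sits at about (430,187) in the crop, which matches the 36 mm home prediction (429,187), and the bolt enters the keeper. The 32 N is the end stop. I back off slightly and lift.

Emit:
servo_tool(motion=[0,-4,0,0,0,-7,0,0,-6,-7,0,0,-20,-7,0,0,-60,-7,0,0,-100,-7,0,0,-130,-40,20,0,-130,-90,60,0,-130,-90,60,0])

```text
time_s: 9.6
ee_pos: [0.6444, 0.1528, 0.2522]
eef_rot: [1.427, 1.569, -3.125]
force: [-0.7, 0.4, -1.3]
grip_width: 0.0293
```

```bash
python3 - <<'E'
from h import *
st()
c=grab('side','6'); im=c['color'][:,:,::-1]
cv2.imwrite('pics/side_6y.png',cv2.resize(im[180:236,270:340],None,fx=10,fy=10,interpolation=cv2.INTER_CUBIC))
cv2.imwrite('pics/side_6.png',im)
for nm,p in dict(handle=(-48,-20,147),pad_pX=(22,8,132),padup=(-46,8,132),paddown=(-46,8,125),pu2=(-46,35,132),pd2=(-46,35,125)).items(): print(nm,((proj(c,w(*p))-[270,180])*10+5).round())
E
```

```text
t 9.6 chest [ 57.9  62.8 252.2] F chest [-0.6  0.5 -1.3] grip 0.0293
axes in chest x,y,z:
 [[-0.002 -1.    -0.002]
 [ 0.    -0.002  1.   ]
 [-1.     0.002  0.   ]]
handle [408. 206.]
pad_pX [521.  61.]
padup [320. 203.]
paddown [321. 228.]
pu2 [231. 155.]
pd2 [232. 179.]
```

View pics/side_6y.png

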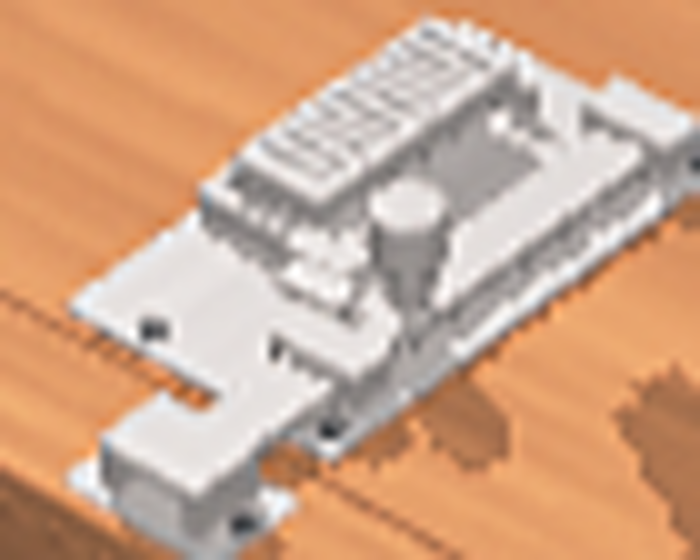

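View pics/side_6.png

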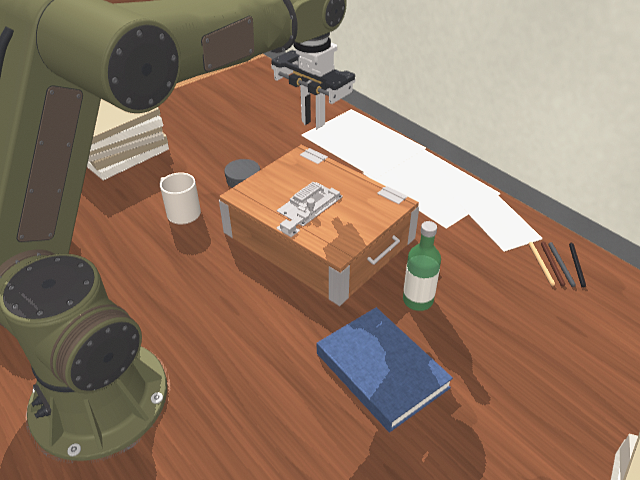

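The handle top is at (408,206), exactly the home prediction. The pad's front corner is at about (320,203), which matches "up" and not "down" (321,228). The lid is flush and the loose objects look unmoved. Handing in.

```bash
python3 -c "
from station import ctrl
print(ctrl.hand_in())"
```

```text
the job is handed in; nothing more can be done
None
```

The chest is shut and bolted, and I handed the job in at about 9.7 s of the 40 s limit. No verdict is reported at hand-in.

**What I did:**
- I pushed the lid shut on its bare +y side, not at `lid_spot`, to keep the gripper body away from the bottle. The tip stopped at 112.2 mm with 11.5 N on it.
- With the fingers 29 mm apart, one tip pressed the catch about 5–6 mm down.
- The other tip pushed the handle to its end stop, where the push rose to about 32 N. I then backed off and lifted clear.

**Last checks, from the side view:**
- **Bolt:** the handle is at the predicted 36 mm home position, and the bolt is in the keeper.
- **Catch:** the pad corner matches the "up" height.
- **Lid:** it sits flush.
- **Other objects:** the bottle, mug, tin and book look unmoved by eye; I did not measure them.
- **Robot:** it is clear of everything, with about 1.5 N of residual force reading.

**One disagreement:** at the stop, the tip position implied only about 33.6 mm of bolt travel, while the picture showed 36 mm. The 2.4 mm gap is about the size of the 2 mm calibration error. I trusted the picture.

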